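# Hold the tilting jar carrier on its inspection mark

## Task

Lid inspection of the filled jars: using only the black-handled hand lever, lift the tilting jar carrier off its right-hand rest, bring the tip of its pointer to the index mark and keep it there, within 15 mm, for six seconds without a break. Then ease the carrier back down onto the same right-hand rest and let go of the lever. The carrier is top-heavy, is moved only through the lever's spring and tips over by itself: never let it swing fast, drop, or reach the left-hand rest, do not touch the carrier, its pointer or its jars, and leave the index mark and everything else on the table as they are.

Things in the scene. Friction and masses are not known exactly. Their poses are not given: they have to be found in the camera images.
- stand: fixed steel stand of the tilting carrier, base plate 170 x 500 x 14 mm; origin under the plate's middle, x away from the robot, y left, z up; turned by up to 0.25 rad. The axle runs along its x, 140 mm above the table. Along x from the robot: lever (-150 to -75 mm), carrier with jars (-40 to 40, 470 mm long along y), white scale arc, pointer and index mark (60 to 80)
- axle (a point): fixed point on the axle line, 115 mm before the stand's middle (towards the robot), about which lever_grip swings on a circle of 140 mm in the stand's y-z plane; axes as the stand's
- rocker (a joint): carrier's tilt (rad): 0 upright, positive = pointer leans left (stand's +y); from -0.30 (right-hand rest, the start) to 0.30. Nominal: inertia about the axle 0.047 kg m2, mass 2.2 kg, top-heavy: gravity tips it on with 0.44 N m x sin(tilt). Unequal jar fills add a steady torque of up to 0.09 N m. Bearing drag 0.01 N m s. With the lever held still it falls over, time constant about 0.7 s
- lever (a joint): lever's angle relative to the carrier (rad), positive left (stand's +y), -0.9 to 0.9; from upright it is rocker + lever. It turns on the same axle and a torsion spring joins it to the carrier: 0.33 N m/rad, damping 0.012 N m s, no torque at 0: a lever held left of the carrier pushes the carrier left. Let go, it springs back to 0. Mass 0.1 kg
- lever_grip (a point): grip point: middle of the lever's black round handle bar, 20 mm thick, 67 mm long, lying along the stand's x, 140 mm from the axle (280 mm above the table when upright); free on both sides and above; the bar may turn between the fingers. 34 mm beyond it (+x) is the lever's flat arm. Axes: x as the stand's, z up along the lever
- pointer_tip (a point): tip of the carrier's black pointer, an upright needle on the far side of the stand, 150 mm from the axle and 75 mm beyond the stand's middle
- carrier: the tilting carrier: aluminium tray 78 x 468 mm with 28 mm rim, pointer and four filled jars (60 mm wide, 88 mm high, gold lids) fixed in it; origin on the axle at the stand's middle, z along the pointer, jar tops 83 mm above the origin. Not to be touched, nor swung faster than 0.8 rad/s
- index (a joint): angle of the index mark about the axle from upright (rad, same sense as rocker): the tilt that the carrier must be held at; differs from run to run, stiff, not to be moved
- index_tip (a point): lower end of the index mark, a dark T-shaped plate 30 mm wide with a down-pointing cone, 20 mm high, just above the white scale arc and beyond the pointer tip; the pointer tip lies exactly here when rocker equals index
- jar_honey: loose filled glass jar with gold lid, 60 mm wide, 88 mm high, origin under its centre; a bystander, leave it alone
- jar_nuts: loose nut-filled glass jar with gold lid, 60 mm wide, 88 mm high, origin under its centre; a bystander, leave it alone
- jar_third: loose filled glass jar with gold lid, 60 mm wide, 88 mm high, origin under its centre; a bystander, leave it alone
- lid_stack: loose stack of gold jar lids, 55 mm wide, 46 mm high, origin under its centre; a bystander
- label_roll: loose roll of paper labels, 76 mm wide, 60 mm high, origin under its centre; a bystander
- scoop: loose white spoon lying flat, origin under it; a bystander

How it is judged:
By the outcome, as a careful person would: the job done as asked, in the order asked, and still so for the second after the job is handed in, with the robot touching nothing.
It also fails if it takes over 64 s, if anything falls off the work surface, if the arm or the gripper's body presses on something with over 40 N, if the wrist force passes 120 N, or if a joint passes its speed limit or range.

## Robot

A 6-joint arm with a two-finger parallel gripper is mounted at the origin on the work surface. World frame = base frame: x ahead of the robot, y to its left, z up, the work surface at z = 0. Lengths are in m, angles in rad, forces in N, time in s.
With the tool pointing down it reaches from about 0.225 to 0.875 m from the base axis. Payload 3.4 kg.
Tool frame: the origin (TCP) lies at the very end of the fingers, on their centre line; the grasp point (between the pads) lies 19 mm behind it (manip.tcp_to_grasp is the distance from the TCP to the grasp point, in m); z points along the fingers, y is the line along which they close (so a half turn about z gives the same grasp; the last joint's range is limited). The gripper opens to 85 mm and grips with 20 to 120 N. Pads are 22 mm wide; open, the fingers measure 114 mm over their backs; the gripper's body (76 mm by 85 mm) begins 54 mm behind the grasp point. The pads swing forward as they close: fully open they stand 13 mm farther back than shut.
Start: joints at [-1.244, 0.276, 1.505, -0, 1.361, -0.121], TCP at [0.249, -0.518, 0.231] pointing down, gripper open.
Joint ranges: [-2.89, 2.89], [-0.75, 2.08], [0.22, 2.7], [-1.18, 4.32], [0.11, 2.71], [-2.7, 2.7]. Speed limits (rad/s): [2.57, 2.57, 3.14, 3.14, 3.14, 3.14].

## Interface

Orientations are given as a unit quaternion [w, x, y, z].
In Python, from rig import status, get_image, job, manip gives the robot as it stands.
- The arm moves only by the tool apply_moves, never from a script. Its arguments are lists of equal length, an entry for each row: "xyz": the shift along the tool's x, y, z each as a share of 0.3 m, from -1 to 1, a list of three; "rot": the turn, a rotation vector about the tool's x, y, z each as a share of 60 degrees, from -1 to 1, a list of three; "hand": the opening, from -1 (shut) to 1 (fully open). A call has 1 to 8 rows; each row shifts and turns the commanded pose from where the row before left it, along the tool's axes as they then stand; what a row does not reach is not made up. A row lasts 1/8 s, in which the tool goes at most 62.5 mm and 10.7 degrees, less where a joint would pass 70% of its speed; a pose out of reach is approached as far as the arm can. A call with a number of a shift or a turn outside -1 to 1 is refused whole. A call with a gripper value outside its range is refused whole. The fingers move at their own pace and stop on an object; "force" is the grip in N (left out, the last holds). Time passes only in rows, so rows that do not move let the fingers close. It gives the time, the measured TCP pose, the force, the opening and the grip force at its end, in the units of the state.
- status.get_state(): the state, without advancing time (a new reading comes with each control period).
- get_image(name): name is "scene" or "side" or "wrist"; returns a dict with "pixels" (420x560x3 uint8, red, green, blue), "fovy" (degrees; the focal length in pixels is half the picture's height over the tangent of half this angle, whatever the lens; pixels are square), "cx", "cy" (the principal point, pixels), "origin" and "orientation" of the camera in the world; the wrist camera has in their place "tool_from_camera" (4x4, takes a point from camera to tool coordinates, whose origin is the TCP and whose axes are the flange's). Camera axes: x right, y down, z forward; pixel columns grow to the right and rows downward; lengths in m; the calibration is good to about 2 mm. A picture is of the moment at which its call begins: read the wrist's pose just before it. There is no depth.
- job.sign_off(): hands the job in; it is judged then, once.
The state is a dict: "clock": time; "qpos": joint angles; "qd": joint speeds; "effort": joint torques, N m; "position": TCP position; "ee_rot": TCP orientation; "contact_force": force on the tool from outside, world axes, zero at the start; "moment": the same for the moment, N m; "width": finger opening in m; "gripper_force": force on a finger pad.
Only numpy, scipy, OpenCV 4.12 (cv2) and the standard library are available. Lean on these libraries where they do the work, as an engineer would, in place of code of your own. Each camera call takes 0.05 s, during which the arm holds its last target. There are 200 camera calls.

## Working session

There is one attempt and no reset: what is moved stays moved. The work goes in short steps, Python scripts to look and compute and a tool call to move; the robot and the scene stay as the last step left them, time stands still between calls to the robot, and variables do not carry over. Pictures are saved under pics/ and viewed, at most 10 in all, crops included, and the job is handed in when it is done.

Besides the shell and the picture viewer there is one more tool, called after "Emit:" by a JSON object that holds its "method" and its "body", one argument or row to a line. apply_moves: Moves the arm, as the interface text tells. Its arguments: {"type":"object","properties":{"xyz":{"type":"array","items":{"type":"array","items":{"type":"number","minimum":-1,"maximum":1}}},"rot":{"type":"array","items":{"type":"array","items":{"type":"number","minimum":-1,"maximum":1}}},"hand":{"type":"array","items":{"type":"number"}},"force":{"type":"number"}},"required":["xyz","rot","hand"]}

```bash
mkdir -p pics; ls
python3 - <<'E'
from rig import status,get_image,manip
import cv2,numpy as np
s=status.get_state();print(s)
ims=[]
for n in("scene","side"):
    d=get_image(n);print(n,{k:v for k,v in d.items() if k!="pixels"})
    cv2.imwrite(f"pics/{n}0.png",d["pixels"][:,:,::-1])
E
```

```text
pics
{'clock': 0.0, 'qpos': array([-1.24400935e+00,  2.76599204e-01,  1.50613678e+00, -1.25671216e-05,
        1.36071396e+00, -1.21020034e-01]), 'qd': array([-0.00033196,  0.00183102,  0.00030664,  0.00020719, -0.00041099,
        0.00102208]), 'effort': array([ 1.64211753e-03, -4.16760492e+01, -2.45799994e+01,  2.79817061e-05,
        1.08744655e-02, -2.03358508e-05]), 'position': array([ 0.24877659, -0.51780244,  0.23043587]), 'ee_rot': array([-9.23103592e-04,  9.75037443e-01,  2.22038560e-01, -1.01485473e-04]), 'contact_force': array([ 0.62089415, -0.08032542,  0.01766037]), 'moment': array([-0.01888409, -0.00554409,  0.0004224 ]), 'gripper_force': 0.0, 'width': 0.08522645554166013}
scene {'fovy': 44.58806972136879, 'cx': 284.840383820504, 'cy': 209.0194554101377, 'origin': array([ 1.54797668, -0.9513686 ,  1.25165301]), 'orientation': array([-0.40166801,  0.82726859,  0.35165313, -0.17501304])}
side {'fovy': 51.49626966541365, 'cx': 281.32920952211435, 'cy': 206.5711742007116, 'origin': array([0.50362328, 0.90784922, 1.21340941]), 'orientation': array([ 0.00591056, -0.0232241 ,  0.934151  , -0.35607249])}
```

View pics/scene0.png

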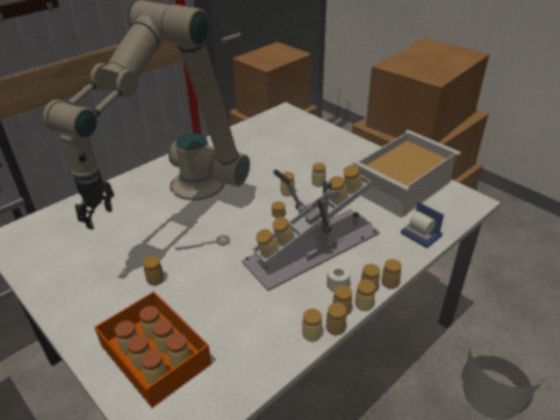

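View pics/side0.png

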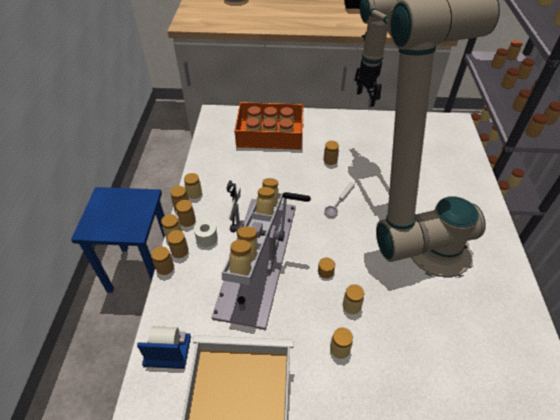

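The scene view shows the stand around (312,245), with the lever handle near (284,178). In the side view the stand is around (258,265) and the handle is near (297,197). Next I'll enlarge both.

Run:
```python
import cv2,numpy as np
a=cv2.imread("pics/scene0.png")[160:290,235:390];b=cv2.imread("pics/side0.png")[170:330,200:330]
def g(im,f):
    o=cv2.resize(im,None,fx=f,fy=f,interpolation=cv2.INTER_CUBIC)
    return np.clip(o.astype(float)*1.5,0,255).astype(np.uint8)
cv2.imwrite("pics/a.png",g(a,4.5));cv2.imwrite("pics/b.png",g(b,3.75*1.0))
```

```text
(no output)
```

View pics/a.png

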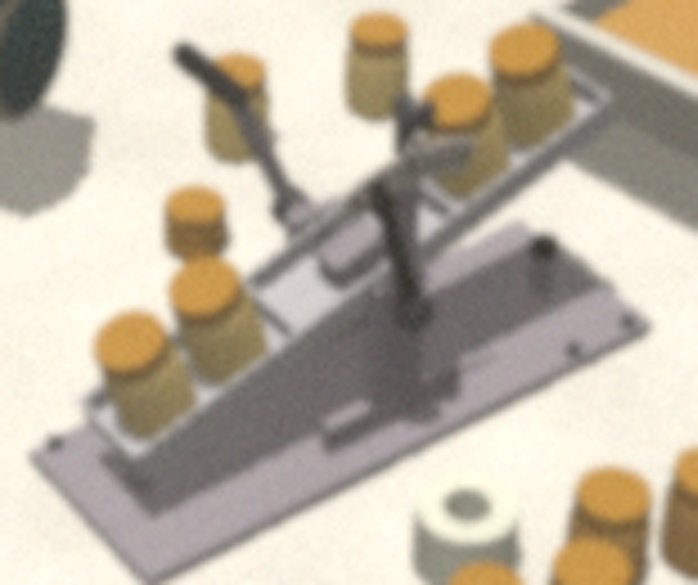

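View pics/b.png

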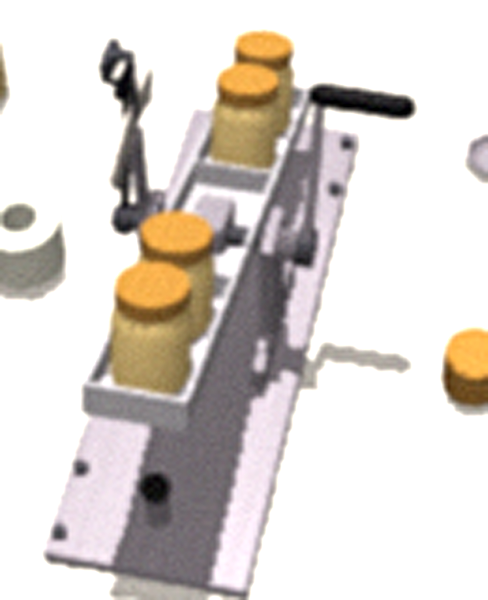

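```bash
cat > h.py <<'E'
import numpy as np,cv2
from scipy.spatial.transform import Rotation as R
from scipy.optimize import least_squares
def rot(q): return R.from_quat(np.roll(q,-1))
def proj(d,P,T=None):
    """T: 4x4 world_from_camera"""
    P=np.atleast_2d(P)
    if T is None: Rm,o=rot(d["orientation"]).as_matrix(),d["origin"]
    else: Rm,o=T[:3,:3],T[:3,3]
    c=(P-o)@Rm; f=d["pixels"].shape[0]/2/np.tan(np.radians(d["fovy"])/2)
    return c[:,:2]/c[:,2:]*f+[d["cx"],d["cy"]]
def world(p,P): # stand pose p=x,y,yaw
    return R.from_euler('z',p[2]).apply(np.atleast_2d(P))+[p[0],p[1],0]
def arc(x,r,a): return np.array([x,r*np.sin(a),.14+r*np.cos(a)])
E
python3 - <<'E'
from h import *
from rig import get_image
import pickle
D={n:get_image(n) for n in("scene","side")}
pickle.dump(D,open("d0.pkl","wb"))
c=lambda i,j:[i*.085,j*.25,.014]
obs={"scene":([c(-1,-1),c(1,-1),c(1,1)],[(241.7,261.6),(268.3,289.6),(379.4,232.7)],[(275.7,171.6),(288.3,181.6)]),
"side":([c(1,1),c(-1,1),c(-1,-1),c(1,-1)],[(212.5,318),(265.9,328.7),(295.2,206.5),(252.5,199.9)],[(308.8,198.3),(284,195.3)])}
def res(p):
    r=[]
    for n,(P,u,h) in obs.items():
        r.append(proj(D[n],world(p,P))-u)
        r.append(proj(D[n],world(p,[arc(-.148,.14,p[3]),arc(-.082,.14,p[3])]))-h)
    return np.vstack(r).ravel()
s=least_squares(res,[.6,-.1,0,-.3],loss="soft_l1");print(s.x,np.round(res(s.x).reshape(-1,2),1).tolist())
p=s.x
for n,(ox,oy,f) in {"scene":(235,160,4.5),"side":(200,170,3.75)}.items():
    for a in(-.3,-.2,-.1,0,.1,.2,.3):
        print(n,a,np.round((proj(D[n],world(p,arc(.075,.15,a)))[0]-[ox,oy])*f))
print(world(p,[arc(-.115,.14,p[3]),[-.115,0,.14]]))
E
```

```text
[ 0.61849727  0.06370965 -0.14304229 -0.38755582] [[-0.9, -1.9], [-0.1, -0.7], [0.3, -2.2], [-0.0, 0.2], [-1.4, -0.9], [-1.8, 0.3], [0.2, -0.2], [-0.5, -1.6], [-2.4, -1.5], [-1.9, 0.5], [1.0, 0.4]]
scene -0.3 [375. 177.]
scene -0.2 [391. 165.]
scene -0.1 [408. 155.]
scene 0 [424. 147.]
scene 0.1 [441. 141.]
scene 0.2 [456. 136.]
scene 0.3 [472. 133.]
side -0.3 [123.  64.]
side -0.2 [117.  74.]
side -0.1 [112.  85.]
side 0 [107.  98.]
side 0.1 [102. 113.]
side 0.2 [ 97. 129.]
side 0.3 [ 92. 146.]
[[0.49712923 0.02773412 0.26961698]
 [0.50467178 0.08010347 0.14      ]]
```

```bash
cat >> h.py <<'E'
def toolR(yaw): # tool down, tool x at world angle yaw
    return R.from_euler('z',yaw)*R.from_euler('x',np.pi)
def plan(pos,yaw,n):
    from rig import status
    s=status.get_state(); r0=rot(s["ee_rot"]); p0=np.array(s["position"]); r1=toolR(yaw)
    w=(r0.inv()*r1).as_rotvec(); r=r0
    for i in range(n):
        print("xyz",np.round(r.inv().apply((np.array(pos)-p0)/n)/.3,3).tolist(),"rot",np.round(w/n/np.radians(60),3).tolist())
        r=r*R.from_rotvec(w/n)
E
python3 - <<'E'
from h import *
import pickle
plan([.30,-.40,.40],-.143,4)
D=pickle.load(open("d0.pkl","rb"))
from h import world
p=np.array([.6185,.0637,-.143])
o=[]
for n,(x,y) in {"scene":(305,165),"side":(215,170)}.items():
    im=D[n]["pixels"][y:y+75,x:x+50,::-1]
    im=cv2.resize(im,None,fx=8,fy=8,interpolation=cv2.INTER_CUBIC)
    im=np.clip(im*1.6,0,255).astype(np.uint8)
    for a in(-.3,-.2,-.1,0,.1,.2):
        u=(proj(D[n],world(p,arc(.075,.15,a)))[0]-[x,y]+.5)*8
        cv2.circle(im,tuple(int(v) for v in u),2,(0,0,255) if a else (0,255,0),-1)
    o.append(im)
cv2.imwrite("pics/c.png",np.hstack(o))
E
```

```text
xyz [0.081, -0.07, -0.141] rot [-0.0, 0.0, 0.141]
xyz [0.07, -0.081, -0.141] rot [-0.0, 0.0, 0.141]
xyz [0.057, -0.091, -0.141] rot [-0.0, 0.0, 0.141]
xyz [0.043, -0.098, -0.141] rot [-0.0, 0.0, 0.141]
```

View pics/c.png

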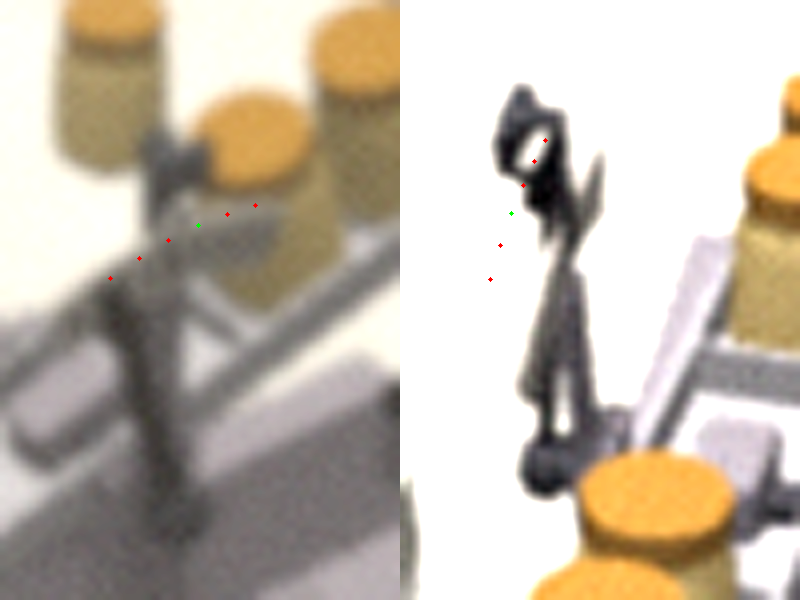

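The scene crop (left) shows the index plate at about (165,225), which puts the index near -0.1. The side crop (right) can't be read clearly. I'll move closer and use the wrist camera.

Emit:
{"method": "apply_moves", "body": {
  "xyz": [
    [0.08,-0.07,-0.14],
    [0.07,-0.08,-0.14],
    [0.057,-0.091,-0.14],
    [0.043,-0.098,-0.14]
  ],
  "rot": [
    [0,0,0.141],
    [0,0,0.141],
    [0,0,0.141],
    [0,0,0.141]
  ],
  "hand": [1,1,1,1]
}}

```text
clock: 0.7
position: [0.3002, -0.3997, 0.4005]
ee_rot: [-0.0, 0.997, -0.074, 0.0]
contact_force: [-0.0, -0.4, -0.1]
width: 0.0852
gripper_force: 0.0
```

Run:
```python
from h import *
from rig import get_image
d=get_image("wrist");print(d["fovy"],d["tool_from_camera"])
plan([.42,.04,.44],-.143,8)
```

```text
60.07243794746047 [[ 7.72883877e-04 -9.52453693e-01 -3.04682402e-01  7.71310349e-02]
 [ 9.99999447e-01  9.53284369e-04 -4.43333013e-04 -7.93575705e-04]
 [ 7.12703137e-04 -3.04681891e-01  9.52453903e-01 -1.42148649e-01]
 [ 0.00000000e+00  0.00000000e+00  0.00000000e+00  1.00000000e+00]]
xyz [0.022, -0.187, -0.014] rot [0.001, -0.001, -0.001]
xyz [0.022, -0.187, -0.014] rot [0.001, -0.001, -0.001]
xyz [0.022, -0.187, -0.014] rot [0.001, -0.001, -0.001]
xyz [0.022, -0.187, -0.014] rot [0.001, -0.001, -0.001]
xyz [0.022, -0.187, -0.014] rot [0.001, -0.001, -0.001]
xyz [0.022, -0.187, -0.014] rot [0.001, -0.001, -0.001]
xyz [0.022, -0.187, -0.014] rot [0.001, -0.001, -0.001]
xyz [0.022, -0.187, -0.014] rot [0.001, -0.001, -0.001]
```

Emit:
{"method": "apply_moves", "body": {
  "xyz": [
    [0.092,-0.165,-0.04],
    [0.092,-0.165,-0.04],
    [0.092,-0.165,-0.04],
    [0.092,-0.165,-0.04],
    [0.092,-0.165,-0.04],
    [0.092,-0.165,-0.04],
    [0.092,-0.165,-0.04],
    [0.092,-0.165,-0.04]
  ],
  "rot": [
    [0,0,0],
    [0,0,0],
    [0,0,0],
    [0,0,0],
    [0,0,0],
    [0,0,0],
    [0,0,0],
    [0,0,0]
  ],
  "hand": [1,1,1,1,1,1,1,1]
}}

```text
clock: 1.75
position: [0.5758, -0.0388, 0.4954]
ee_rot: [0.0, 0.997, -0.071, 0.0]
contact_force: [0.5, -0.1, 1.2]
width: 0.0858
gripper_force: 0.0
```

Emit:
{"method": "apply_moves", "body": {
  "xyz": [
    [0.1,-0.09,0],
    [0.1,-0.09,0],
    [0,0,0],
    [0,0,0]
  ],
  "rot": [
    [0,0,0],
    [0,0,0],
    [0,0,0],
    [0,0,0]
  ],
  "hand": [1,1,1,1]
}}

```text
clock: 2.25
position: [0.6417, 0.0043, 0.4948]
ee_rot: [0.0, 0.997, -0.071, -0.001]
contact_force: [-0.2, -0.3, 0.0]
width: 0.0856
gripper_force: 0.0
```

```bash
cat >> h.py <<'E'
def wristT(d,s):
    T=np.eye(4);T[:3,:3]=rot(s["ee_rot"]).as_matrix();T[:3,3]=s["position"]
    return T@d["tool_from_camera"]
E
python3 - <<'E'
from h import *
from rig import get_image,status
import pickle
s=status.get_state()
d=get_image("wrist");pickle.dump((d,s),open("w1.pkl","wb"))
p=np.array([.6185,.0637,-.143]);T=wristT(d,s)
print(s["position"])
im=cv2.resize(d["pixels"][:,:,::-1],(800,600),interpolation=cv2.INTER_CUBIC)
im=np.clip(im*1.5,0,255).astype(np.uint8)
k=600/420
for a in(-.3,-.2,-.1,0,.1,.2):
    u=proj(d,world(p,arc(.075,.15,a)),T)[0]*k
    cv2.circle(im,tuple(int(v) for v in u),2,(0,0,255) if a else (0,255,0),-1); print(a,u.round())
for a in(-.39,): print(proj(d,world(p,[arc(-.148,.14,a),arc(-.082,.14,a)]),T)*k)
cv2.imwrite("pics/w1.png",im)
E
```

```text
[0.64166344 0.00427484 0.49483069]
-0.3 [383. 179.]
-0.2 [360. 180.]
-0.1 [338. 180.]
0 [315. 180.]
0.1 [292. 180.]
0.2 [270. 180.]
[[395.94012485 453.13578473]
 [395.92817303 381.1651451 ]]
```

View pics/w1.png

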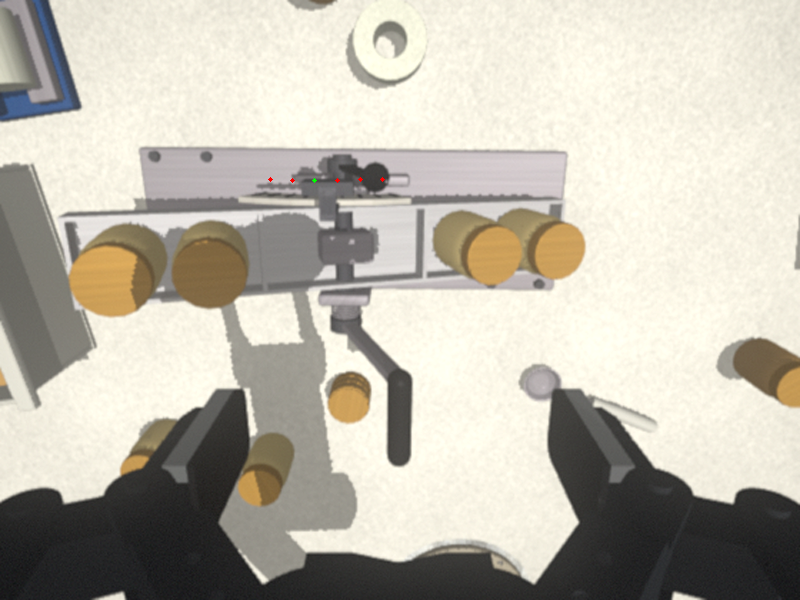

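The wrist view shows the handle at (399,375–462), the pointer at about (375,177) and the index T-plate at (302–352,188). I'll zoom in on the index.

Run:
```python
from h import *
import pickle
d,s=pickle.load(open("w1.pkl","rb"));p=np.array([.6185,.0637,-.143]);T=wristT(d,s)
x,y=175,100
im=cv2.resize(d["pixels"][y:y+60,x:x+115,::-1],None,fx=6.9,fy=6.9,interpolation=cv2.INTER_CUBIC)
im=np.clip(im*2.2,0,255).astype(np.uint8)
for a in(-.3,-.2,-.1,0,.1):
  for xx,r,c in((.075,.15,(0,0,255)),(.075,.17,(255,0,0))):
    u=(proj(d,world(p,arc(xx,r,a)),T)[0]-[x,y]+.5)*6.9
    cv2.circle(im,tuple(int(v) for v in u),3,c,-1)
cv2.imwrite("pics/w1c.png",im)
```

```text
(no output)
```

View pics/w1c.png

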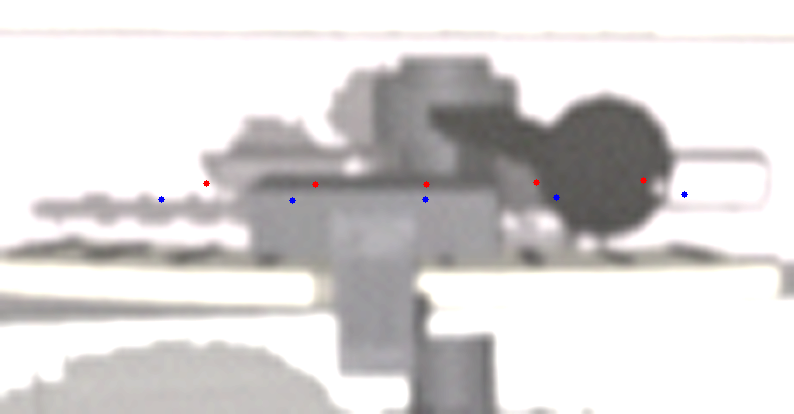

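The index plate is centred at column 373 of the crop. That lies between the 0 mark (column 315) and the -0.1 mark (column 426), so the index is about -0.06 rad. Next I'll approach the handle.

Run:
```python
from h import *
p=np.array([.6185,.0637,-.143])
g=world(p,arc(-.117,.14,-.40))[0];print(g)
plan([g[0],g[1],.36],-.143,4)
```

```text
[0.49492462 0.02641194 0.26894854]
xyz [-0.123, -0.001, 0.113] rot [0.0, 0.0, -0.0]
xyz [-0.123, -0.001, 0.113] rot [0.0, 0.0, -0.0]
xyz [-0.123, -0.001, 0.113] rot [0.0, 0.0, -0.0]
xyz [-0.123, -0.001, 0.113] rot [0.0, 0.0, -0.0]
```

Emit:
{"method": "apply_moves", "body": {
  "xyz": [
    [-0.123,-0.001,0.113],
    [-0.123,-0.001,0.113],
    [-0.123,-0.001,0.113],
    [-0.123,-0.001,0.113],
    [0,0,0.09],
    [0,0,0.09],
    [0,0,0.09],
    [0,0,0.095]
  ],
  "rot": [
    [0,0,0],
    [0,0,0],
    [0,0,0],
    [0,0,0],
    [0,0,0],
    [0,0,0],
    [0,0,0],
    [0,0,0]
  ],
  "hand": [1,1,1,1,1,1,1,1],
  "force": 20
}}

```text
clock: 3.3
position: [0.4951, 0.0259, 0.2506]
ee_rot: [0.0, 0.997, -0.072, 0.001]
contact_force: [-0.1, 0.3, 0.1]
width: 0.0855
gripper_force: 0.0
```

```bash
cat > trk.py <<'E'
from h import *
import pickle
from scipy.ndimage import map_coordinates
P0=np.array([.6185,.0637,-.143]); REF=pickle.load(open("d0.pkl","rb"))
def lidp(th,y): # lid-disc sample points of the jar at carrier y, tilt th
    a=np.linspace(-.038,.038,31); X,Y=np.meshgrid(a,a); m=X**2+Y**2<.038**2
    X,Y=X[m],Y[m]+y; z=.083; # +tilt moves the top to +y
    return world(P0,np.c_[X,Y*np.cos(th)+z*np.sin(th),.14-Y*np.sin(th)+z*np.cos(th)])
def gray(d):
    p=d["pixels"].astype(float); return p[:,:,0]-p[:,:,2]
def samp(d,G,P):
    u=proj(d,P); return map_coordinates(G,[u[:,1],u[:,0]],order=1,mode="nearest")
E
python3 - <<'E'
from trk import *
from rig import get_image
# find jar y's: where orange peaks along carrier at rest
for n in REF:
    G=gray(REF[n]); ys=np.arange(-.22,.221,.01)
    print(n,[(round(y,2),int(np.mean([samp(REF[n],G,lidp(-.3,y)).mean()]))) for y in ys])
E
```

```text
scene [(np.float64(-0.22), 36), (np.float64(-0.21), 44), (np.float64(-0.2), 50), (np.float64(-0.19), 51), (np.float64(-0.18), 52), (np.float64(-0.17), 52), (np.float64(-0.16), 51), (np.float64(-0.15), 51), (np.float64(-0.14), 52), (np.float64(-0.13), 53), (np.float64(-0.12), 53), (np.float64(-0.11), 51), (np.float64(-0.1), 44), (np.float64(-0.09), 35), (np.float64(-0.08), 25), (np.float64(-0.07), 17), (np.float64(-0.06), 11), (np.float64(-0.05), 9), (np.float64(-0.04), 8), (np.float64(-0.03), 8), (np.float64(-0.02), 8), (np.float64(-0.01), 9), (np.float64(0.0), 10), (np.float64(0.01), 11), (np.float64(0.02), 12), (np.float64(0.03), 12), (np.float64(0.04), 12), (np.float64(0.05), 12), (np.float64(0.06), 12), (np.float64(0.07), 15), (np.float64(0.08), 22), (np.float64(0.09), 30), (np.float64(0.1), 38), (np.float64(0.11), 44), (np.float64(0.12), 47), (np.float64(0.13), 49), (np.float64(0.14), 51), (np.float64(0.15), 52), (np.float64(0.16), 52), (np.float64(0.17), 53), (np.float64(0.18), 52), (np.float64(0.19), 50), (np.float64(0.2), 47), (np.float64(0.21), 41), (np.float64(0.22), 33)]
s
[... 398 characters left out ...]
46), (np.float64(-0.06), 42), (np.float64(-0.05), 40), (np.float64(-0.04), 38), (np.float64(-0.03), 36), (np.float64(-0.02), 33), (np.float64(-0.01), 29), (np.float64(0.0), 24), (np.float64(0.01), 19), (np.float64(0.02), 14), (np.float64(0.03), 10), (np.float64(0.04), 6), (np.float64(0.05), 3), (np.float64(0.06), 5), (np.float64(0.07), 14), (np.float64(0.08), 25), (np.float64(0.09), 38), (np.float64(0.1), 51), (np.float64(0.11), 61), (np.float64(0.12), 68), (np.float64(0.13), 75), (np.float64(0.14), 76), (np.float64(0.15), 76), (np.float64(0.16), 77), (np.float64(0.17), 79), (np.float64(0.18), 78), (np.float64(0.19), 78), (np.float64(0.2), 76), (np.float64(0.21), 70), (np.float64(0.22), 62)]
```

Emit:
{"method": "apply_moves", "body": {
  "xyz": [
    [0,0,0],
    [0,0,0],
    [0,0,0],
    [0,0,0],
    [0,0,0],
    [0,0,0],
    [0,0,0],
    [0,0,0]
  ],
  "rot": [
    [0,0,0],
    [0,0,0],
    [0,0,0],
    [0,0,0],
    [0,0,0],
    [0,0,0],
    [0,0,0],
    [0,0,0]
  ],
  "hand": [-1,-1,-1,-1,-1,-1,-1,-1],
  "force": 20
}}

```text
clock: 4.3
position: [0.4966, 0.0264, 0.2513]
ee_rot: [0.001, 0.997, -0.071, 0.001]
contact_force: [-0.6, -2.0, 6.0]
width: 0.0192
gripper_force: 21.5
```

```bash
cat >> trk.py <<'E'
YS=(-.185,-.117,.117,.185)
RG={n:gray(REF[n]) for n in REF}
RS={(n,y):samp(REF[n],RG[n],lidp(-.3,y)) for n in REF for y in YS}
GRID=np.arange(-.34,.25,.01)
def ncc(a,b):
    a=a-a.mean();b=b-b.mean();return a@b/np.sqrt(a@a*(b@b)+1e-9)
def tilt(d,n):
    """tilt from one picture; per-jar NCC, trimmed to jars that match well"""
    G=cv2.GaussianBlur(gray(d),(0,0),.8)
    f=lambda t:np.array([ncc(samp(d,G,lidp(t,y)),RS[n,y]) for y in YS])
    S=np.array([f(t) for t in GRID]); ok=S.max(0)>.85
    best=GRID[S[:,ok].mean(1).argmax()] if ok.any() else np.nan
    g=np.arange(best-.02,best+.0201,.004); q=np.array([f(t)[ok].mean() for t in g])
    c=np.polyfit(g-best,q,2); return best-c[1]/2/c[0], S.max(0).round(2)
def lever(s):
    """lever angle from the TCP, and radial offset (mm)"""
    v=R.from_euler('z',-P0[2]).apply(np.array(s["position"])-[P0[0],P0[1],0])
    y,z=v[1],v[2]+.019-.14; return np.arctan2(y,z),(np.hypot(y,z)-.14)*1e3,v[0]
def look():
    from rig import get_image,status
    out=[]
    for n in("scene","side"):
        s=status.get_state(); d=get_image(n); out.append((s["clock"],lever(s)[0],n,*tilt(d,n)))
    return out
E
python3 - <<'E'
from trk import *
from rig import status
import time
t=time.time();[print(o) for o in look()];print(time.time()-t); s=status.get_state();print(lever(s),s["moment"],s["contact_force"])
E
```

```text
(4.3, np.float64(-0.39482416304602924), 'scene', np.float64(-0.29960361576657896), array([1., 1., 1., 1.]))
(4.35, np.float64(-0.39500137720374773), 'side', np.float64(-0.29995106107623115), array([0.99, 0.99, 1.  , 1.  ]))
1.2787587642669678
(np.float64(-0.3950243737651023), np.float64(1.1974250320867796), np.float64(-0.11535132049732039)) [-0.12042556  0.1524622  -0.09563089] [-1.53133881 -1.60574931  5.77207435]
```

```bash
cat > ctl.py <<'E'
import sys,json,os
from trk import *
from rig import status
J,MG,K,C,B,LAG=.047,.44,.33,.012,.01,.04; DT=.0125
def sim(th,w,tau,ts,phi,stop=True):
    out=[]
    dphi=np.gradient(phi,DT)
    for i in range(len(ts)):
        out.append((th,w))
        a=(MG*np.sin(th)+tau+K*(phi[i]-th)+C*(dphi[i]-w)-B*w)/J
        w+=a*DT; th+=w*DT
        if stop and th<-.3: th,w=-.3,0.
    return np.array(out)
F="log.json"
L=json.load(open(F)) if os.path.exists(F) else dict(meas=[],knots=[],yz=None)
mode=sys.argv[1]; n=int(sys.argv[2]); args=[float(a) for a in sys.argv[3:]]
obs=look(); s=status.get_state(); now=s["clock"]
if L["yz"] is None:
    ph=lever(s)[0]; L["yz"]=[.14*np.sin(ph),.14*np.cos(ph)]; L["knots"]=[[now-1,ph]]
ph0=np.arctan2(*L["yz"])
L["meas"]+=[[o[0],o[3]] for o in obs if np.isfinite(o[3])]
L["knots"].append([now,ph0])
for o in obs: print("t %.3f lev %.3f %s tilt %.4f"%o[:4],o[4])
print("cmd %.3f meas %.3f rad %.1fmm F"%(ph0,*lever(s)[:2]),np.round(s["contact_force"],1))
kt,kp=np.array(L["knots"]).T
W=2.5; t0=max(now-W,L["meas"][0][0]); ts=np.arange(t0,now+DT,DT); pw=np.interp(ts-LAG,kt,kp)
M=np.array([m for m in L["meas"] if m[0]>=t0-1e-6])
def r(p):
    th=np.interp(M[:,0],ts,sim(p[0],p[1],p[2],ts,pw)[:,0])
    return np.r_[(th-M[:,1])/.003,(p[2]-L.get("tau",0))/(.02 if "tau" in L else .06),p[1]/.3]
e=least_squares(r,[max(M[0,1],-.299),0,L.get("tau",0)],x_scale=[.01,.05,.02],diff_step=1e-3)
S=sim(*e.x,ts,pw); th,w=S[-1]; tau=e.x[2]
print("est th %.4f w %.3f tau %.4f rms %.4f"%(th,w,tau,np.sqrt(np.mean((r(e.x)[:len(M)]*.003)**2))))
if th>-.295: L["tau"]=tau
if mode=="man": tgt=ph0+(args[0]-ph0)*np.arange(1,n+1)/n
else:               # mpc: args = target tilt, rate
    H=16; tf=np.arange(now,now+H*.125+DT,DT); g,rate=args
    ref=th+np.clip(g-th,-rate*(tf-now),rate*(tf-now))
    def traj(d):
        k=ph0+np.cumsum(d); pp=np.interp(tf-LAG,np.r_[kt,now+.125*np.arange(1,H+1)],np.r_[kp,k])
        return sim(th,w,tau,tf,pp,False)
    def c(d):
        X=traj(d)[::5]; return np.r_[(X[:,0]-ref[::5])/.02,(X[:,1]-np.gradient(ref,DT)[::5])/.15,d/.06,4*(X[-1,0]-g*0-ref[-1])/.02]
    q=least_squares(c,np.zeros(H),bounds=(-.1,.1)); tgt=ph0+np.cumsum(q.x)[:n]
    X=traj(q.x); print("pred",X[::20].round(3)[:9].tolist())
rows=[]
for i,a in enumerate(tgt):
    y,z=.14*np.sin(a),.14*np.cos(a); dy=round(-(y-L["yz"][0])/.3,3); dz=round(-(z-L["yz"][1])/.3,3)
    rows.append([0,dy,dz]); L["yz"]=[L["yz"][0]-dy*.3,L["yz"][1]-dz*.3]
    L["knots"].append([now+.125*(i+1),float(np.arctan2(*L["yz"]))])
print("phi",tgt.round(3)); print("ROWS",rows)
json.dump(L,open(F,"w"))
E
python3 ctl.py man 8 -0.15
```

```text
t 4.400 lev -0.395 scene tilt -0.2997 [1. 1. 1. 1.]
t 4.450 lev -0.395 side tilt -0.3000 [0.99 0.99 1.   0.99]
cmd -0.395 meas -0.395 rad 1.2mm F [-1.3 -0.8  6.5]
est th -0.3000 w 0.000 tau 0.0000 rms 0.0000
phi [-0.364 -0.334 -0.303 -0.273 -0.242 -0.211 -0.181 -0.15 ]
ROWS [[0, np.float64(-0.013), np.float64(-0.005)], [0, np.float64(-0.014), np.float64(-0.005)], [0, np.float64(-0.013), np.float64(-0.005)], [0, np.float64(-0.014), np.float64(-0.004)], [0, np.float64(-0.014), np.float64(-0.003)], [0, np.float64(-0.014), np.float64(-0.004)], [0, np.float64(-0.014), np.float64(-0.002)], [0, np.float64(-0.014), np.float64(-0.003)]]
```

Emit:
{"method": "apply_moves", "body": {
  "xyz": [
    [0,-0.013,-0.005],
    [0,-0.014,-0.005],
    [0,-0.013,-0.005],
    [0,-0.014,-0.004],
    [0,-0.014,-0.003],
    [0,-0.014,-0.004],
    [0,-0.014,-0.002],
    [0,-0.014,-0.003]
  ],
  "rot": [
    [0,0,0],
    [0,0,0],
    [0,0,0],
    [0,0,0],
    [0,0,0],
    [0,0,0],
    [0,0,0],
    [0,0,0]
  ],
  "hand": [-1,-1,-1,-1,-1,-1,-1,-1]
}}

```text
clock: 5.5
position: [0.5015, 0.0597, 0.2598]
ee_rot: [0.0, 0.997, -0.071, 0.001]
contact_force: [4.4, -3.5, 3.1]
width: 0.0194
gripper_force: 21.5
```

```bash
sed -i 's/print("ROWS",rows)/print("ROWS",json.dumps(rows))/' ctl.py; python3 ctl.py man 4 -0.06
```

```text
t 5.500 lev -0.148 scene tilt -0.2999 [1. 1. 1. 1.]
t 5.550 lev -0.144 side tilt -0.2999 [0.99 0.99 1.   0.99]
cmd -0.150 meas -0.147 rad 0.3mm F [ 3.7 -3.4  3.8]
est th -0.3000 w 0.000 tau 0.0000 rms 0.0001
phi [-0.127 -0.105 -0.082 -0.06 ]
ROWS [[0, -0.01, -0.001], [0, -0.011, -0.001], [0, -0.01, -0.001], [0, -0.011, -0.001]]
```

Emit:
{"method": "apply_moves", "body": {
  "xyz": [
    [0,-0.01,-0.001],
    [0,-0.011,-0.001],
    [0,-0.01,-0.001],
    [0,-0.011,-0.001]
  ],
  "rot": [
    [0,0,0],
    [0,0,0],
    [0,0,0],
    [0,0,0]
  ],
  "hand": [-1,-1,-1,-1]
}}

```text
clock: 6.1
position: [0.5031, 0.0719, 0.2609]
ee_rot: [0.0, 0.997, -0.071, 0.001]
contact_force: [3.7, -3.1, 4.8]
width: 0.0192
gripper_force: 21.6
```

```bash
sed -i 's/LAG=.047,.44,.33,.012,.01,.04/LAG=.047,.44,.33,.012,.01,.02/' ctl.py; python3 ctl.py man 4 0.02
```

```text
t 6.100 lev -0.059 scene tilt -0.2999 [1. 1. 1. 1.]
t 6.150 lev -0.056 side tilt -0.3000 [0.99 0.99 1.   0.99]
cmd -0.059 meas -0.058 rad 0.1mm F [ 4.  -2.8  3. ]
est th -0.3000 w 0.000 tau 0.0000 rms 0.0001
phi [-0.039 -0.02   0.     0.02 ]
ROWS [[0, -0.009, -0.001], [0, -0.009, 0.0], [0, -0.01, 0.0], [0, -0.009, 0.0]]
```

Emit:
{"method": "apply_moves", "body": {
  "xyz": [
    [0,-0.009,-0.001],
    [0,-0.009,0],
    [0,-0.01,0],
    [0,-0.009,0]
  ],
  "rot": [
    [0,0,0],
    [0,0,0],
    [0,0,0],
    [0,0,0]
  ],
  "hand": [-1,-1,-1,-1]
}}

```text
clock: 6.7
position: [0.5045, 0.0829, 0.2611]
ee_rot: [0.0, 0.997, -0.071, 0.0]
contact_force: [3.6, -3.5, 3.6]
width: 0.0192
gripper_force: 21.5
```

```bash
python3 ctl.py man 4 0.08
```

```text
t 6.700 lev 0.019 scene tilt -0.2978 [1. 1. 1. 1.]
t 6.750 lev 0.022 side tilt -0.2970 [0.99 0.99 0.99 0.99]
cmd 0.020 meas 0.021 rad 0.1mm F [ 3.6 -3.8  2.9]
est th -0.3000 w 0.000 tau 0.0000 rms 0.0013
phi [0.035 0.05  0.065 0.08 ]
ROWS [[0, -0.007, 0.0], [0, -0.007, 0.001], [0, -0.007, 0.0], [0, -0.007, 0.001]]
```

```bash
python3 - <<'E'
import json
L=json.load(open("log.json")); L["knots"]=L["knots"][:-4]
L["yz"][0]+=.3*(-.028); L["yz"][1]+=.3*.002; json.dump(L,open("log.json","w"))
E
python3 - <<'E'
s=open("ctl.py").read()
s=s.replace("""e=least_squares(r,[max(M[0,1],-.299),0,L.get("tau",0)],x_scale=[.01,.05,.02],diff_step=1e-3)""",
"""e=min((least_squares(r,[max(M[0,1],-.2999),0,t],x_scale=[.01,.05,.02],diff_step=1e-3) for t in ([L["tau"]] if "tau" in L else np.arange(-.08,.09,.01))),key=lambda e:e.cost)""")
s=s.replace("if th>-.295","if th>-.28")
open("ctl.py","w").write(s)
E
python3 ctl.py mpc 4 -0.06 0.12
```

```text
t 6.800 lev 0.021 scene tilt -0.2942 [0.99 1.   1.   1.  ]
t 6.850 lev 0.020 side tilt -0.2925 [0.99 0.99 0.99 0.99]
cmd 0.020 meas 0.020 rad 0.1mm F [ 4.4 -3.6  2.6]
est th -0.2891 w 0.065 tau 0.0345 rms 0.0003
pred [[-0.289, 0.065], [-0.265, 0.124], [-0.231, 0.135], [-0.199, 0.123], [-0.169, 0.118], [-0.139, 0.122], [-0.108, 0.124], [-0.079, 0.104], [-0.06, 0.048]]
phi [ 0.031  0.012 -0.01  -0.026]
ROWS [[0, -0.005, 0.0], [0, 0.009, 0.0], [0, 0.01, 0.0], [0, 0.007, 0.0]]
```

Emit:
{"method": "apply_moves", "body": {
  "xyz": [
    [0,-0.005,0],
    [0,0.009,0],
    [0,0.01,0],
    [0,0.007,0]
  ],
  "rot": [
    [0,0,0],
    [0,0,0],
    [0,0,0],
    [0,0,0]
  ],
  "hand": [-1,-1,-1,-1]
}}

```text
clock: 7.4
position: [0.5037, 0.0777, 0.2611]
ee_rot: [-0.001, 0.997, -0.071, 0.001]
contact_force: [5.8, 0.6, 2.4]
width: 0.0191
gripper_force: 21.5
```

```bash
python3 ctl.py mpc 4 -0.06 0.12
```

```text
t 7.400 lev -0.018 scene tilt -0.2344 [0.99 0.98 0.97 1.  ]
t 7.450 lev -0.020 side tilt -0.2261 [0.99 0.99 0.99 0.99]
cmd -0.025 meas -0.019 rad 0.2mm F [5.  1.3 2.5]
est th -0.2205 w 0.128 tau 0.0343 rms 0.0005
pred [[-0.221, 0.128], [-0.189, 0.119], [-0.16, 0.117], [-0.13, 0.123], [-0.099, 0.122], [-0.072, 0.085], [-0.06, 0.022], [-0.059, -0.005], [-0.06, -0.006]]
phi [-0.036 -0.039 -0.04  -0.041]
ROWS [[0, 0.005, 0.0], [0, 0.001, 0.0], [0, 0.001, 0.0], [0, 0.001, 0.0]]
```

Emit:
{"method": "apply_moves", "body": {
  "xyz": [
    [0,0.005,0],
    [0,0.001,0],
    [0,0.001,0],
    [0,0.001,0]
  ],
  "rot": [
    [0,0,0],
    [0,0,0],
    [0,0,0],
    [0,0,0]
  ],
  "hand": [-1,-1,-1,-1]
}}

```text
clock: 8.0
position: [0.5034, 0.0757, 0.261]
ee_rot: [-0.002, 0.997, -0.071, 0.001]
contact_force: [5.4, 0.8, 1.0]
width: 0.0186
gripper_force: 21.5
```

```bash
python3 ctl.py mpc 4 -0.06 0.12
```

```text
t 8.000 lev -0.033 scene tilt -0.1520 [0.99 0.96 0.91 0.99]
t 8.050 lev -0.033 side tilt -0.1408 [0.99 0.99 0.99 0.99]
cmd -0.042 meas -0.033 rad 0.1mm F [5.8 0.8 2.1]
est th -0.1371 w 0.138 tau 0.0346 rms 0.0018
pred [[-0.137, 0.138], [-0.104, 0.125], [-0.076, 0.091], [-0.061, 0.031], [-0.059, -0.002], [-0.06, -0.004], [-0.06, -0.0], [-0.06, 0.001], [-0.06, 0.0]]
phi [-0.066 -0.075 -0.085 -0.1  ]
ROWS [[0, 0.011, 0.001], [0, 0.004, 0.0], [0, 0.005, 0.001], [0, 0.007, 0.0]]
```

Emit:
{"method": "apply_moves", "body": {
  "xyz": [
    [0,0.011,0.001],
    [0,0.004,0],
    [0,0.005,0.001],
    [0,0.007,0]
  ],
  "rot": [
    [0,0,0],
    [0,0,0],
    [0,0,0],
    [0,0,0]
  ],
  "hand": [-1,-1,-1,-1]
}}

```text
clock: 8.6
position: [0.502, 0.0676, 0.2603]
ee_rot: [-0.002, 0.997, -0.071, 0.0]
contact_force: [6.2, 1.3, 1.7]
width: 0.0189
gripper_force: 21.5
```

```bash
python3 ctl.py mpc 4 -0.06 0.12
```

```text
t 8.600 lev -0.091 scene tilt -0.0591 [0.97 0.89 0.91 0.98]
t 8.650 lev -0.093 side tilt -0.0466 [0.99 0.99 0.99 0.99]
cmd -0.100 meas -0.092 rad -0.1mm F [5.7 1.1 1.6]
est th -0.0478 w 0.103 tau 0.0349 rms 0.0043
pred [[-0.048, 0.103], [-0.038, -0.029], [-0.052, -0.056], [-0.06, -0.015], [-0.061, 0.003], [-0.06, 0.002], [-0.06, -0.0], [-0.06, -0.0], [-0.06, 0.0]]
phi [-0.192 -0.162 -0.109 -0.074]
ROWS [[0, 0.042, 0.007], [0, -0.013, -0.003], [0, -0.025, -0.003], [0, -0.016, -0.002]]
```

Emit:
{"method": "apply_moves", "body": {
  "xyz": [
    [0,0.042,0.007],
    [0,-0.013,-0.003],
    [0,-0.025,-0.003],
    [0,-0.016,-0.002]
  ],
  "rot": [
    [0,0,0],
    [0,0,0],
    [0,0,0],
    [0,0,0]
  ],
  "hand": [-1,-1,-1,-1]
}}

```text
clock: 9.2
position: [0.5021, 0.0698, 0.2608]
ee_rot: [0.001, 0.997, -0.071, -0.0]
contact_force: [2.9, -3.3, 1.9]
width: 0.0194
gripper_force: 21.4
```

```bash
python3 ctl.py mpc 4 -0.06 0.12; python3 -c "
import json;L=json.load(open('log.json'))
print([[round(a,3) for a in m] for m in L['meas'][-16:]])"
```

```text
t 9.200 lev -0.076 scene tilt -0.0347 [0.95 0.87 0.91 0.97]
t 9.250 lev -0.071 side tilt -0.0312 [0.99 0.99 0.99 0.99]
cmd -0.074 meas -0.072 rad 0.2mm F [ 4.  -2.5  2.6]
est th -0.0327 w 0.005 tau 0.0363 rms 0.0019
pred [[-0.033, 0.005], [-0.038, -0.057], [-0.053, -0.051], [-0.06, -0.01], [-0.061, 0.003], [-0.06, 0.002], [-0.06, -0.0], [-0.06, -0.0], [-0.06, 0.0]]
phi [-0.161 -0.134 -0.094 -0.071]
ROWS [[0, 0.04, 0.005], [0, -0.012, -0.002], [0, -0.019, -0.002], [0, -0.01, -0.001]]
[[5.5, -0.3], [5.55, -0.3], [6.1, -0.3], [6.15, -0.3], [6.7, -0.298], [6.75, -0.297], [6.8, -0.294], [6.85, -0.293], [7.4, -0.234], [7.45, -0.226], [8.0, -0.152], [8.05, -0.141], [8.6, -0.059], [8.65, -0.047], [9.2, -0.035], [9.25, -0.031]]
```

Emit:
{"method": "apply_moves", "body": {
  "xyz": [
    [0,0.04,0.005],
    [0,-0.012,-0.002],
    [0,-0.019,-0.002],
    [0,-0.01,-0.001]
  ],
  "rot": [
    [0,0,0],
    [0,0,0],
    [0,0,0],
    [0,0,0]
  ],
  "hand": [-1,-1,-1,-1]
}}

```text
clock: 9.8
position: [0.502, 0.07, 0.2606]
ee_rot: [0.001, 0.997, -0.071, -0.0]
contact_force: [2.6, -2.3, 4.1]
width: 0.0189
gripper_force: 21.7
```

```bash
sed -i 's/s=status.get_state(); d=get_image(n);/s=status.get_state(); d=get_image(n); cv2.imwrite("pics\/last_%s.png"%n,d["pixels"][:,:,::-1]);/' trk.py; python3 ctl.py mpc 4 -0.06 0.12
python3 - <<'E'
import cv2,numpy as np
o=[]
for n,x,y in(("scene",305,165),("side",215,170)):
    im=cv2.imread(f"pics/last_{n}.png")[y:y+75,x:x+50]
    o.append(np.clip(cv2.resize(im,None,fx=8,fy=8,interpolation=cv2.INTER_CUBIC)*1.6,0,255).astype(np.uint8))
cv2.imwrite("pics/e.png",np.hstack(o))
E
```

```text
t 9.800 lev -0.074 scene tilt -0.0727 [0.98 0.92 0.91 0.98]
t 9.850 lev -0.071 side tilt -0.0718 [0.99 0.99 0.99 0.99]
cmd -0.072 meas -0.072 rad -0.0mm F [ 1.  -2.4  2.5]
est th -0.0758 w -0.066 tau 0.0357 rms 0.0033
pred [[-0.076, -0.066], [-0.08, 0.037], [-0.067, 0.048], [-0.06, 0.011], [-0.059, -0.003], [-0.06, -0.002], [-0.06, 0.0], [-0.06, 0.0], [-0.06, -0.0]]
phi [-0.001 -0.031 -0.075 -0.102]
ROWS [[0, -0.033, -0.001], [0, 0.014, 0.0], [0, 0.021, 0.001], [0, 0.012, 0.001]]
```

View pics/e.png

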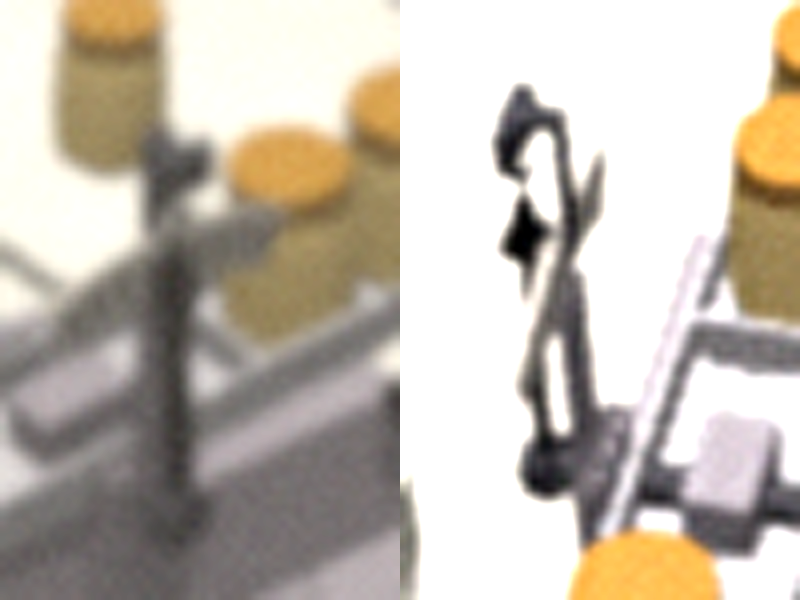

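In the side crop the index cone's tip, about (520,190), meets the pointer tip at about (523,195), with the tilt at -0.072. The scene crop agrees, so the index is about -0.065. I'll keep holding there.

Emit:
{"method": "apply_moves", "body": {
  "xyz": [
    [0,-0.033,-0.001],
    [0,0.014,0],
    [0,0.021,0.001],
    [0,0.012,0.001]
  ],
  "rot": [
    [0,0,0],
    [0,0,0],
    [0,0,0],
    [0,0,0]
  ],
  "hand": [-1,-1,-1,-1]
}}

```text
clock: 10.4
position: [0.5012, 0.0664, 0.2604]
ee_rot: [-0.001, 0.997, -0.072, -0.0]
contact_force: [1.2, 1.9, 2.9]
width: 0.0194
gripper_force: 21.5
```

```bash
sed -i 's/.012,.01,.02; DT/.012,.01,.04; DT/; s/d\/.06/d\/.02/' ctl.py; python3 ctl.py mpc 4 -0.065 0.12
```

```text
t 10.400 lev -0.101 scene tilt -0.0840 [0.98 0.93 0.91 0.98]
t 10.450 lev -0.105 side tilt -0.0784 [0.99 0.99 0.99 0.99]
cmd -0.102 meas -0.104 rad 0.2mm F [-0.3  0.5  2. ]
est th -0.0803 w 0.004 tau 0.0348 rms 0.0026
pred [[-0.08, 0.004], [-0.081, 0.005], [-0.076, 0.025], [-0.07, 0.023], [-0.066, 0.011], [-0.064, 0.002], [-0.064, -0.002], [-0.065, -0.002], [-0.065, -0.001]]
phi [-0.071 -0.063 -0.066 -0.074]
ROWS [[0, -0.015, -0.001], [0, -0.003, -0.0], [0, 0.001, 0.0], [0, 0.004, 0.0]]
```

Emit:
{"method": "apply_moves", "body": {
  "xyz": [
    [0,-0.015,-0.001],
    [0,-0.003,0],
    [0,0.001,0],
    [0,0.004,0]
  ],
  "rot": [
    [0,0,0],
    [0,0,0],
    [0,0,0],
    [0,0,0]
  ],
  "hand": [-1,-1,-1,-1]
}}

```text
clock: 11.0
position: [0.5018, 0.0697, 0.2607]
ee_rot: [0.0, 0.997, -0.071, -0.0]
contact_force: [-2.2, -1.0, 4.1]
width: 0.0191
gripper_force: 21.7
```

```bash
python3 ctl.py mpc 4 -0.065 0.12
```

```text
t 11.000 lev -0.076 scene tilt -0.0852 [0.98 0.93 0.91 0.98]
t 11.050 lev -0.077 side tilt -0.0802 [0.99 0.99 0.99 0.99]
cmd -0.074 meas -0.076 rad 0.1mm F [-2.3 -1.9  5.9]
est th -0.0810 w 0.015 tau 0.0345 rms 0.0027
pred [[-0.081, 0.015], [-0.076, 0.023], [-0.07, 0.022], [-0.066, 0.012], [-0.065, 0.003], [-0.064, -0.001], [-0.065, -0.001], [-0.065, -0.0], [-0.065, 0.001]]
phi [-0.071 -0.075 -0.08  -0.084]
ROWS [[0, -0.002, 0.0], [0, 0.002, 0.0], [0, 0.003, 0.001], [0, 0.002, -0.0]]
```

Emit:
{"method": "apply_moves", "body": {
  "xyz": [
    [0,-0.002,0],
    [0,0.002,0],
    [0,0.003,0.001],
    [0,0.002,0]
  ],
  "rot": [
    [0,0,0],
    [0,0,0],
    [0,0,0],
    [0,0,0]
  ],
  "hand": [-1,-1,-1,-1]
}}

```text
clock: 11.6
position: [0.5016, 0.0687, 0.2606]
ee_rot: [-0.0, 0.997, -0.071, -0.0]
contact_force: [-1.8, -0.9, 5.7]
width: 0.0189
gripper_force: 21.8
```

```bash
python3 ctl.py mpc 5 -0.065 0.12
```

```text
t 11.600 lev -0.084 scene tilt -0.0834 [0.98 0.93 0.91 0.98]
t 11.650 lev -0.084 side tilt -0.0787 [0.99 0.99 0.99 0.99]
cmd -0.085 meas -0.084 rad 0.1mm F [-1.5 -0.6  5.2]
est th -0.0801 w -0.002 tau 0.0340 rms 0.0030
pred [[-0.08, -0.002], [-0.08, 0.01], [-0.075, 0.026], [-0.069, 0.021], [-0.065, 0.009], [-0.064, 0.001], [-0.064, -0.002], [-0.065, -0.001], [-0.065, -0.0]]
phi [-0.064 -0.061 -0.067 -0.075 -0.081]
ROWS [[0, -0.01, -0.001], [0, -0.001, -0.0], [0, 0.003, 0.0], [0, 0.003, 0.0], [0, 0.003, 0.001]]
```

Emit:
{"method": "apply_moves", "body": {
  "xyz": [
    [0,-0.01,-0.001],
    [0,-0.001,0],
    [0,0.003,0],
    [0,0.003,0],
    [0,0.003,0.001]
  ],
  "rot": [
    [0,0,0],
    [0,0,0],
    [0,0,0],
    [0,0,0],
    [0,0,0]
  ],
  "hand": [-1,-1,-1,-1,-1]
}}

```text
clock: 12.32
position: [0.5017, 0.0694, 0.2606]
ee_rot: [-0.001, 0.997, -0.071, -0.0]
contact_force: [-3.0, 0.6, 6.4]
width: 0.0193
gripper_force: 21.9
```

```bash
python3 ctl.py mpc 5 -0.065 0.12
```

```text
t 12.325 lev -0.078 scene tilt -0.0774 [0.98 0.92 0.91 0.98]
t 12.375 lev -0.079 side tilt -0.0707 [0.99 0.99 0.99 0.99]
cmd -0.081 meas -0.079 rad 0.0mm F [-2.6 -0.9  6.6]
est th -0.0729 w 0.016 tau 0.0337 rms 0.0027
pred [[-0.073, 0.016], [-0.07, 0.012], [-0.067, 0.009], [-0.065, 0.004], [-0.065, 0.001], [-0.065, -0.0], [-0.065, -0.0], [-0.065, -0.0], [-0.065, 0.0]]
phi [-0.079 -0.08  -0.081 -0.082 -0.083]
ROWS [[0, -0.001, -0.0], [0, 0.001, -0.0], [0, 0.0, -0.0], [0, 0.001, -0.0], [0, -0.0, -0.0]]
```

Emit:
{"method": "apply_moves", "body": {
  "xyz": [
    [0,-0.001,0],
    [0,0.001,0],
    [0,0,0],
    [0,0.001,0],
    [0,0,0]
  ],
  "rot": [
    [0,0,0],
    [0,0,0],
    [0,0,0],
    [0,0,0],
    [0,0,0]
  ],
  "hand": [-1,-1,-1,-1,-1]
}}

```text
clock: 13.05
position: [0.5017, 0.0693, 0.2606]
ee_rot: [-0.001, 0.997, -0.071, -0.0]
contact_force: [-3.7, 0.0, 6.3]
width: 0.0193
gripper_force: 21.9
```

```bash
python3 ctl.py mpc 5 -0.065 0.12
```

```text
t 13.050 lev -0.080 scene tilt -0.0604 [0.97 0.9  0.91 0.98]
t 13.100 lev -0.080 side tilt -0.0532 [0.99 0.99 0.99 0.99]
cmd -0.083 meas -0.079 rad 0.0mm F [-2.9  0.8  6.4]
est th -0.0549 w 0.025 tau 0.0344 rms 0.0027
pred [[-0.055, 0.025], [-0.051, 0.001], [-0.055, -0.024], [-0.061, -0.022], [-0.065, -0.01], [-0.066, -0.001], [-0.066, 0.002], [-0.065, 0.002], [-0.065, 0.0]]
phi [-0.105 -0.108 -0.101 -0.092 -0.085]
ROWS [[0, 0.01, 0.001], [0, 0.002, -0.0], [0, -0.003, -0.001], [0, -0.005, 0.0], [0, -0.003, -0.0]]
```

Emit:
{"method": "apply_moves", "body": {
  "xyz": [
    [0,0.01,0.001],
    [0,0.002,0],
    [0,-0.003,-0.001],
    [0,-0.005,0],
    [0,-0.003,0]
  ],
  "rot": [
    [0,0,0],
    [0,0,0],
    [0,0,0],
    [0,0,0],
    [0,0,0]
  ],
  "hand": [-1,-1,-1,-1,-1]
}}

```text
clock: 13.78
position: [0.5017, 0.0689, 0.2605]
ee_rot: [-0.0, 0.997, -0.071, -0.0]
contact_force: [-3.0, -0.3, 5.7]
width: 0.0189
gripper_force: 21.9
```

```bash
python3 ctl.py mpc 5 -0.065 0.12
```

```text
t 13.775 lev -0.082 scene tilt -0.0505 [0.97 0.88 0.91 0.98]
t 13.825 lev -0.082 side tilt -0.0444 [0.99 0.99 0.99 0.99]
cmd -0.085 meas -0.082 rad 0.0mm F [-3.6  0.6  5.1]
est th -0.0478 w -0.001 tau 0.0350 rms 0.0029
pred [[-0.048, -0.001], [-0.049, -0.015], [-0.055, -0.028], [-0.061, -0.021], [-0.065, -0.008], [-0.066, -0.0], [-0.066, 0.002], [-0.065, 0.001], [-0.065, -0.0]]
phi [-0.103 -0.104 -0.097 -0.089 -0.083]
ROWS [[0, 0.008, 0.001], [0, 0.001, -0.0], [0, -0.003, -0.001], [0, -0.004, -0.0], [0, -0.003, -0.0]]
```

Emit:
{"method": "apply_moves", "body": {
  "xyz": [
    [0,0.008,0.001],
    [0,0.001,0],
    [0,-0.003,-0.001],
    [0,-0.004,0],
    [0,-0.003,0]
  ],
  "rot": [
    [0,0,0],
    [0,0,0],
    [0,0,0],
    [0,0,0],
    [0,0,0]
  ],
  "hand": [-1,-1,-1,-1,-1]
}}

```text
clock: 14.5
position: [0.5017, 0.0691, 0.2605]
ee_rot: [-0.0, 0.997, -0.071, -0.0]
contact_force: [-2.9, 0.3, 6.8]
width: 0.019
gripper_force: 21.9
```

```bash
python3 ctl.py mpc 5 -0.065 0.12
```

```text
t 14.500 lev -0.080 scene tilt -0.0518 [0.97 0.88 0.91 0.98]
t 14.550 lev -0.080 side tilt -0.0466 [0.99 0.99 0.99 0.99]
cmd -0.083 meas -0.080 rad 0.0mm F [-3.1 -0.1  5.9]
est th -0.0494 w -0.000 tau 0.0356 rms 0.0029
pred [[-0.049, -0.0], [-0.05, -0.011], [-0.055, -0.026], [-0.061, -0.021], [-0.065, -0.009], [-0.066, -0.001], [-0.066, 0.002], [-0.065, 0.001], [-0.065, 0.0]]
phi [-0.103 -0.106 -0.1   -0.092 -0.086]
ROWS [[0, 0.009, 0.001], [0, 0.002, -0.0], [0, -0.003, -0.001], [0, -0.004, 0.0], [0, -0.002, -0.0]]
```

Emit:
{"method": "apply_moves", "body": {
  "xyz": [
    [0,0.009,0.001],
    [0,0.002,0],
    [0,-0.003,-0.001],
    [0,-0.004,0],
    [0,-0.002,0]
  ],
  "rot": [
    [0,0,0],
    [0,0,0],
    [0,0,0],
    [0,0,0],
    [0,0,0]
  ],
  "hand": [-1,-1,-1,-1,-1]
}}

```text
clock: 15.22
position: [0.5016, 0.0686, 0.2605]
ee_rot: [-0.0, 0.997, -0.071, -0.0]
contact_force: [-4.3, 0.6, 6.0]
width: 0.019
gripper_force: 21.9
```

```bash
python3 ctl.py mpc 5 -0.065 0.12
```

```text
t 15.225 lev -0.084 scene tilt -0.0613 [0.97 0.9  0.92 0.98]
t 15.275 lev -0.084 side tilt -0.0569 [0.99 0.99 0.99 0.99]
cmd -0.087 meas -0.084 rad 0.0mm F [-3.6  1.2  7.4]
est th -0.0606 w -0.022 tau 0.0356 rms 0.0028
pred [[-0.061, -0.022], [-0.065, -0.012], [-0.066, -0.001], [-0.066, 0.003], [-0.065, 0.002], [-0.065, 0.001], [-0.065, -0.0], [-0.065, -0.0], [-0.065, -0.0]]
phi [-0.081 -0.08  -0.08  -0.082 -0.084]
ROWS [[0, -0.003, -0.0], [0, -0.001, -0.0], [0, 0.001, -0.0], [0, 0.001, -0.0], [0, 0.0, -0.0]]
```

Emit:
{"method": "apply_moves", "body": {
  "xyz": [
    [0,-0.003,0],
    [0,-0.001,0],
    [0,0.001,0],
    [0,0.001,0],
    [0,0,0]
  ],
  "rot": [
    [0,0,0],
    [0,0,0],
    [0,0,0],
    [0,0,0],
    [0,0,0]
  ],
  "hand": [-1,-1,-1,-1,-1]
}}

```text
clock: 15.95
position: [0.5017, 0.069, 0.2606]
ee_rot: [-0.0, 0.997, -0.071, -0.0]
contact_force: [-4.1, 0.2, 6.8]
width: 0.0192
gripper_force: 21.9
```

```bash
python3 ctl.py mpc 5 -0.065 0.12
```

```text
t 15.950 lev -0.082 scene tilt -0.0728 [0.97 0.91 0.91 0.98]
t 16.000 lev -0.082 side tilt -0.0685 [0.99 0.99 0.99 0.99]
cmd -0.083 meas -0.081 rad 0.0mm F [-2.7  0.6  7.3]
est th -0.0709 w -0.005 tau 0.0354 rms 0.0027
pred [[-0.071, -0.005], [-0.071, 0.004], [-0.069, 0.011], [-0.066, 0.009], [-0.065, 0.003], [-0.065, 0.0], [-0.065, -0.001], [-0.065, -0.001], [-0.065, 0.0]]
phi [-0.076 -0.076 -0.08  -0.083 -0.086]
ROWS [[0, -0.003, -0.001], [0, 0.0, 0.0], [0, 0.001, 0.001], [0, 0.002, -0.0], [0, 0.001, -0.0]]
```

Emit:
{"method": "apply_moves", "body": {
  "xyz": [
    [0,-0.003,-0.001],
    [0,0,0],
    [0,0.001,0.001],
    [0,0.002,0],
    [0,0.001,0]
  ],
  "rot": [
    [0,0,0],
    [0,0,0],
    [0,0,0],
    [0,0,0],
    [0,0,0]
  ],
  "hand": [-1,-1,-1,-1,-1]
}}

```text
clock: 16.68
position: [0.5017, 0.0688, 0.2605]
ee_rot: [-0.0, 0.997, -0.071, -0.0]
contact_force: [-4.1, 0.5, 6.3]
width: 0.0194
gripper_force: 21.9
```

```bash
python3 ctl.py mpc 4 -0.31 0.09
```

```text
t 16.675 lev -0.083 scene tilt -0.0795 [0.98 0.92 0.91 0.98]
t 16.725 lev -0.083 side tilt -0.0752 [0.99 0.99 0.99 0.99]
cmd -0.085 meas -0.083 rad 0.0mm F [-4.5  0.4  6.1]
est th -0.0776 w -0.009 tau 0.0349 rms 0.0027
pred [[-0.078, -0.009], [-0.085, -0.06], [-0.108, -0.113], [-0.138, -0.121], [-0.167, -0.107], [-0.191, -0.092], [-0.213, -0.086], [-0.235, -0.087], [-0.258, -0.098]]
phi [-0.119 -0.123 -0.111 -0.093]
ROWS [[0, 0.016, 0.001], [0, 0.001, 0.001], [0, -0.005, -0.001], [0, -0.008, -0.001]]
```

Emit:
{"method": "apply_moves", "body": {
  "xyz": [
    [0,0.016,0.001],
    [0,0.001,0.001],
    [0,-0.005,-0.001],
    [0,-0.008,-0.001]
  ],
  "rot": [
    [0,0,0],
    [0,0,0],
    [0,0,0],
    [0,0,0]
  ],
  "hand": [-1,-1,-1,-1]
}}

```text
clock: 17.27
position: [0.5014, 0.0668, 0.2601]
ee_rot: [0.001, 0.997, -0.071, -0.001]
contact_force: [-3.2, -1.2, 4.1]
width: 0.019
gripper_force: 21.8
```

```bash
python3 ctl.py mpc 4 -0.31 0.09
```

```text
t 17.275 lev -0.097 scene tilt -0.1148 [0.98 0.95 0.91 0.99]
t 17.325 lev -0.096 side tilt -0.1178 [0.99 0.99 0.99 0.99]
cmd -0.094 meas -0.097 rad -0.2mm F [-4.5 -1.2  4.6]
est th -0.1262 w -0.138 tau 0.0344 rms 0.0023
pred [[-0.126, -0.138], [-0.161, -0.12], [-0.184, -0.075], [-0.201, -0.064], [-0.218, -0.074], [-0.238, -0.085], [-0.26, -0.09], [-0.283, -0.092], [-0.306, -0.1]]
phi [-0.046 -0.028 -0.027 -0.034]
ROWS [[0, -0.022, -0.001], [0, -0.008, -0.001], [0, -0.001, 0.0], [0, 0.003, 0.0]]
```

Emit:
{"method": "apply_moves", "body": {
  "xyz": [
    [0,-0.022,-0.001],
    [0,-0.008,-0.001],
    [0,-0.001,0],
    [0,0.003,0]
  ],
  "rot": [
    [0,0,0],
    [0,0,0],
    [0,0,0],
    [0,0,0]
  ],
  "hand": [-1,-1,-1,-1]
}}

```text
clock: 17.88
position: [0.5029, 0.0757, 0.2604]
ee_rot: [-0.0, 0.997, -0.071, -0.0]
contact_force: [-3.5, -1.1, -1.4]
width: 0.0194
gripper_force: 21.5
```

```bash
python3 ctl.py mpc 4 -0.31 0.08
```

```text
t 17.875 lev -0.033 scene tilt -0.1840 [0.99 0.97 0.94 0.99]
t 17.925 lev -0.034 side tilt -0.1841 [0.99 0.99 0.99 0.99]
cmd -0.033 meas -0.034 rad -0.5mm F [-2.9 -0.5 -1.4]
est th -0.1890 w -0.061 tau 0.0345 rms 0.0021
pred [[-0.189, -0.061], [-0.204, -0.066], [-0.223, -0.087], [-0.246, -0.095], [-0.27, -0.089], [-0.29, -0.072], [-0.304, -0.044], [-0.311, -0.012], [-0.31, 0.016]]
phi [-0.052 -0.057 -0.054 -0.047]
ROWS [[0, 0.009, 0.001], [0, 0.002, -0.0], [0, -0.001, -0.0], [0, -0.004, -0.0]]
```

Emit:
{"method": "apply_moves", "body": {
  "xyz": [
    [0,0.009,0.001],
    [0,0.002,0],
    [0,-0.001,0],
    [0,-0.004,0]
  ],
  "rot": [
    [0,0,0],
    [0,0,0],
    [0,0,0],
    [0,0,0]
  ],
  "hand": [-1,-1,-1,-1]
}}

```text
clock: 18.48
position: [0.5026, 0.0738, 0.2604]
ee_rot: [0.0, 0.997, -0.071, -0.0]
contact_force: [-2.8, 0.4, -3.5]
width: 0.0192
gripper_force: 21.3
```

```bash
python3 ctl.py mpc 3 -0.31 0.06
```

```text
t 18.475 lev -0.047 scene tilt -0.2239 [0.99 0.98 0.96 1.  ]
t 18.525 lev -0.046 side tilt -0.2263 [0.99 0.99 0.99 0.99]
cmd -0.046 meas -0.046 rad -0.5mm F [-2.2  1.3 -4.2]
est th -0.2318 w -0.092 tau 0.0346 rms 0.0018
pred [[-0.232, -0.092], [-0.254, -0.079], [-0.27, -0.052], [-0.282, -0.045], [-0.293, -0.044], [-0.303, -0.034], [-0.309, -0.016], [-0.311, -0.001], [-0.31, 0.011]]
phi [-0.019 -0.01  -0.01 ]
ROWS [[0, -0.013, -0.001], [0, -0.004, 0.0], [0, 0.0, 0.0]]
```

Emit:
{"method": "apply_moves", "body": {
  "xyz": [
    [0,-0.013,-0.001],
    [0,-0.004,0],
    [0,0,0]
  ],
  "rot": [
    [0,0,0],
    [0,0,0],
    [0,0,0]
  ],
  "hand": [-1,-1,-1]
}}

```text
clock: 18.95
position: [0.5033, 0.0784, 0.2607]
ee_rot: [0.001, 0.997, -0.071, -0.0]
contact_force: [-2.7, -1.7, -6.3]
width: 0.0192
gripper_force: 21.1
```

```bash
python3 ctl.py mpc 3 -0.31 0.06
```

```text
t 18.950 lev -0.013 scene tilt -0.2632 [0.99 0.99 0.99 1.  ]
t 19.000 lev -0.013 side tilt -0.2658 [0.99 0.99 0.99 0.99]
cmd -0.010 meas -0.013 rad -0.3mm F [-2.9 -2.2 -6.3]
est th -0.2686 w -0.052 tau 0.0346 rms 0.0016
pred [[-0.269, -0.052], [-0.28, -0.049], [-0.293, -0.052], [-0.304, -0.035], [-0.31, -0.013], [-0.311, 0.0], [-0.311, 0.003], [-0.31, 0.002], [-0.31, -0.0]]
phi [-0.023 -0.025 -0.019]
ROWS [[0, 0.006, 0.0], [0, 0.001, 0.0], [0, -0.003, 0.0]]
```

Emit:
{"method": "apply_moves", "body": {
  "xyz": [
    [0,0.006,0],
    [0,0.001,0],
    [0,-0.003,0]
  ],
  "rot": [
    [0,0,0],
    [0,0,0],
    [0,0,0]
  ],
  "hand": [-1,-1,-1]
}}

```text
clock: 19.42
position: [0.5032, 0.0775, 0.2607]
ee_rot: [0.0, 0.997, -0.071, -0.0]
contact_force: [-2.7, -1.2, -8.5]
width: 0.0191
gripper_force: 20.9
```

```bash
python3 ctl.py mpc 3 -0.31 0.05
```

```text
t 19.425 lev -0.020 scene tilt -0.2907 [1. 1. 1. 1.]
t 19.475 lev -0.019 side tilt -0.2946 [0.99 0.99 0.99 0.99]
cmd -0.018 meas -0.019 rad -0.2mm F [-3.  -1.4 -8.1]
est th -0.2968 w -0.061 tau 0.0343 rms 0.0013
pred [[-0.297, -0.061], [-0.31, -0.04], [-0.315, -0.004], [-0.314, 0.011], [-0.311, 0.009], [-0.31, 0.003], [-0.309, -0.0], [-0.31, -0.001], [-0.31, -0.001]]
phi [0.004 0.014 0.013]
ROWS [[0, -0.011, 0.0], [0, -0.004, 0.0], [0, 0.0, 0.0]]
```

Emit:
{"method": "apply_moves", "body": {
  "xyz": [
    [0,0,0],
    [0,0,0]
  ],
  "rot": [
    [0,0,0],
    [0,0,0]
  ],
  "hand": [-1,-1]
}}

```text
clock: 19.77
position: [0.5032, 0.0776, 0.2607]
ee_rot: [0.0, 0.997, -0.071, -0.0]
contact_force: [-2.7, -1.3, -9.0]
width: 0.019
gripper_force: 20.8
```

```bash
python3 - <<'E'
import json
L=json.load(open("log.json")); L["knots"]=L["knots"][:-3]
L["yz"][0]+=.3*(-.015); json.dump(L,open("log.json","w"))
E
python3 ctl.py man 8 -0.23
```

```text
t 19.775 lev -0.019 scene tilt -0.2998 [1. 1. 1. 1.]
t 19.825 lev -0.019 side tilt -0.2999 [0.99 0.99 1.   1.  ]
cmd -0.018 meas -0.019 rad -0.3mm F [-3.1 -1.1 -9.8]
est th -0.3000 w 0.000 tau 0.0341 rms 0.0010
phi [-0.045 -0.071 -0.098 -0.124 -0.151 -0.177 -0.204 -0.23 ]
ROWS [[0, 0.012, 0.001], [0, 0.013, 0.0], [0, 0.012, 0.001], [0, 0.012, 0.002], [0, 0.012, 0.001], [0, 0.013, 0.002], [0, 0.012, 0.003], [0, 0.012, 0.002]]
```

Landed softly. Now I'll unload the spring slowly.

Emit:
{"method": "apply_moves", "body": {
  "xyz": [
    [0,0.012,0.001],
    [0,0.013,0],
    [0,0.012,0.001],
    [0,0.012,0.002],
    [0,0.012,0.001],
    [0,0.013,0.002],
    [0,0.012,0.003],
    [0,0.012,0.002]
  ],
  "rot": [
    [0,0,0],
    [0,0,0],
    [0,0,0],
    [0,0,0],
    [0,0,0],
    [0,0,0],
    [0,0,0],
    [0,0,0]
  ],
  "hand": [-1,-1,-1,-1,-1,-1,-1,-1]
}}

```text
clock: 20.88
position: [0.4989, 0.0488, 0.259]
ee_rot: [-0.001, 0.997, -0.071, 0.001]
contact_force: [-6.2, 2.3, 0.3]
width: 0.019
gripper_force: 20.8
```

```bash
python3 ctl.py man 6 -0.385
```

```text
t 20.875 lev -0.226 scene tilt -0.3000 [1. 1. 1. 1.]
t 20.925 lev -0.229 side tilt -0.3000 [0.99 0.99 1.   0.99]
cmd -0.230 meas -0.228 rad 1.7mm F [-6.7  1.9  0.3]
est th -0.3000 w 0.000 tau 0.0335 rms 0.0004
phi [-0.256 -0.282 -0.308 -0.333 -0.359 -0.385]
ROWS [[0, 0.012, 0.003], [0, 0.011, 0.003], [0, 0.012, 0.004], [0, 0.011, 0.004], [0, 0.011, 0.004], [0, 0.012, 0.004]]
```

Emit:
{"method": "apply_moves", "body": {
  "xyz": [
    [0,0.012,0.003],
    [0,0.011,0.003],
    [0,0.012,0.004],
    [0,0.011,0.004],
    [0,0.011,0.004],
    [0,0.012,0.004]
  ],
  "rot": [
    [0,0,0],
    [0,0,0],
    [0,0,0],
    [0,0,0],
    [0,0,0],
    [0,0,0]
  ],
  "hand": [-1,-1,-1,-1,-1,-1]
}}

```text
clock: 21.72
position: [0.4964, 0.0282, 0.2528]
ee_rot: [-0.0, 0.997, -0.071, 0.001]
contact_force: [-6.1, 2.8, 0.5]
width: 0.0192
gripper_force: 20.8
```

Emit:
{"method": "apply_moves", "body": {
  "xyz": [
    [0,0,0],
    [0,0,0],
    [0,0,0],
    [0,0,0],
    [0,0,0],
    [0,0,0],
    [0,0,0],
    [0,0,0]
  ],
  "rot": [
    [0,0,0],
    [0,0,0],
    [0,0,0],
    [0,0,0],
    [0,0,0],
    [0,0,0],
    [0,0,0],
    [0,0,0]
  ],
  "hand": [1,1,1,1,1,1,1,1]
}}

```text
clock: 22.72
position: [0.4962, 0.028, 0.2508]
ee_rot: [0.0, 0.997, -0.071, 0.0]
contact_force: [0.1, 0.1, -0.0]
width: 0.0858
gripper_force: 0.0
```

Released cleanly. I'll retreat straight up, wait, and check.

Emit:
{"method": "apply_moves", "body": {
  "xyz": [
    [0,0,-0.05],
    [0,0,-0.1],
    [0,0,-0.15],
    [0,0,-0.15],
    [0,0,-0.1],
    [0,0,0],
    [0,0,0],
    [0,0,0]
  ],
  "rot": [
    [0,0,0],
    [0,0,0],
    [0,0,0],
    [0,0,0],
    [0,0,0],
    [0,0,0],
    [0,0,0],
    [0,0,0]
  ],
  "hand": [1,1,1,1,1,1,1,1]
}}

```text
clock: 23.72
position: [0.4957, 0.028, 0.4145]
ee_rot: [0.0, 0.997, -0.071, -0.001]
contact_force: [0.3, -0.3, -0.0]
width: 0.0854
gripper_force: 0.0
```

Run:
```python
from trk import *
from rig import job,status
o=look();[print(x[2:]) for x in o]
if all(abs(x[3]+.3)<.01 for x in o): print(job.sign_off())
```

```text
('scene', np.float64(-0.30001565464035046), array([1., 1., 1., 1.]))
('side', np.float64(-0.2999539144571584), array([0.99, 0.99, 1.  , 1.  ]))
the job is handed in; nothing more can be done
None
```

The job is done and handed in: by my camera estimates, the pointer tip stayed within about 8 mm of the index mark for about 8 s, the carrier was then eased back onto its right-hand rest at about 0.06 rad/s, and the lever was released.

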